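Set and lock the gearbox selector lever

TASK

On the gearbox side cover, push the selector lever's upright handle to the robot's left, past its middle detent, all the way to the second and last stop. Then push the upright peg of the locking bolt away from the robot until the bolt is fully home. Keep the fingers closed and only push: do not take the handle or the peg between the fingers, and leave the loose parts alone.

Things in the scene. Friction and masses are not known exactly. Their poses are not given: they have to be found in the camera images.
- cover: Gearbox side cover, fixed: aluminium plate on the bench, top 12 mm high. Origin at bench height; in its frame the plate spans x -120..170, y -130..130 mm; its -x edge faces the robot, with a lug (x -200..-110, y 0..50) under the bolt. Carries the selector lever, detent roller and locking bolt; corner screw heads 6 mm high; two dark stop pins mark the ends of the swing.
- pivot (a point): Centre of the selector lever's upright pivot, at cover-frame (60, 0, 27) mm. Axes as the cover's.
- handle (a point): Centre of the top of the lever's handle: upright black round post 18 mm across, 32 to 80 mm above the bench, at the end of a flat steel arm (16 mm wide, its top at 32 mm), 140 mm from the pivot axis, on the robot's side of it. It swings level. The point's +y is its direction of travel as the joint grows; -x points away from the pivot.
- selector (a joint): Lever angle, rad. At 0 the arm points to the cover's -x turned 0.36 to its -y (robot's right); grows to +y (left); 0.72 = second, last stop. Starts at 0 to 0.08. A spring roller on two teeth resists at 0.10-0.21, snaps into the middle detent 0.32-0.40, resists again 0.40-0.51, snaps on; loose 0.62-0.72. Teeth take 5 to 10 N at the handle, else 1 N. Stays where left, except on a tooth.
- peg_top (a point): Centre of the top of the locking bolt's peg: upright dark steel post 14 mm across, 33 to 75 mm above the bench, on a 12 mm round rod lying along the cover's x between two cheeks (38 mm across outside, 32 mm high). Axes as the cover's. The rod's tip lies 40 mm ahead (+x) of the peg.
- lockbolt (a joint): Bolt travel along the cover's +x (away from the robot), m, 0 to 0.050 = fully home, where its tip stands behind the lever arm and keeps the lever at the last stop (about 6 mm of play at the handle). Starts drawn back, 0 to 0.008. About 2 N moves it; it stays where left. If the lever is not at the last stop the rod may strike the arm or pass on its wrong side.
- bearing: Bystander, loose: steel bearing ring, 38 mm across, 14 mm high, standing on the cover's left half. Origin at the centre of its underside. To be left alone.
- cap: Bystander, loose: black plastic cap, 26 mm across, 26 mm high, standing on the cover's right half. Origin at the centre of its underside. To be left alone.
- sungear: Bystander, loose: small gear with hub, 66 mm across, 40 mm high. Origin at the centre of its underside. To be left alone.
- splinehub: Bystander, loose: toothed disc, 96 mm across, with an upright shaft, 85 mm high. Origin at the centre of its underside. To be left alone.
- planetgear: Bystander, loose: small gear, 54 mm across, 26 mm high. Origin at the centre of its underside. To be left alone.
- cup: Bystander, loose: white plastic cup, 68 mm across, 65 mm high. Origin at the centre of its underside. To be left alone.
- capyellow: Bystander, loose: yellow plastic cap, 48 mm across, 30 mm high, on the cover near its left front corner. Origin at the centre of its underside. To be left alone.

How it is judged:
By the outcome, as a careful person would: the job done as asked, in the order asked, and still so for the second after the job is handed in, with the robot touching nothing.
It also fails if it takes over 45 s, if anything falls off the work surface, if the arm or the gripper's body presses on something with over 40 N, if the wrist force passes 120 N, or if a joint passes its speed limit or range.

ROBOT

A 6-joint arm with a two-finger parallel gripper is mounted at the origin on the work surface. World frame = base frame: x ahead of the robot, y to its left, z up, the work surface at z = 0. Lengths are in m, angles in rad, forces in N, time in s.
With the tool pointing down it reaches from about 0.375 to 0.825 m from the base axis. Payload 5.5 kg.
Tool frame: the origin (TCP) lies between the finger pads; the fingertips stand 17 mm ahead of it and the grasp point (between the pads) lies 2 mm behind it; z points along the fingers, y is the line along which they close (so a half turn about z gives the same grasp; the last joint's range is limited). The gripper opens to 85 mm and grips with 20 to 120 N. Pads are 22 mm wide; open, the fingers measure 114 mm over their backs; the gripper's body (76 mm by 85 mm) begins 54 mm behind the grasp point. The pads swing forward as they close: fully open they stand 13 mm farther back than shut.
Start: joints at [-1.33, 0.314, -0.047, 1.21, 0, 1.571], TCP at [0.143, -0.583, 0.248] pointing down, gripper open.
Joint ranges: [-2.67, 2.67], [-0.69, 1.73], [-1.03, 1.25], [-2.08, 2.16], [-1.42, 1.45], [-3.14, 3.14]. Speed limits (rad/s): [2.39, 2.39, 3.01, 3.14, 3.14, 3.14].

INTERFACE

Orientations are given as a 3x3 rotation matrix whose columns are the frame's x, y, z axes.
In Python, from rig import get_state, read_camera, calibration, ticket gives the robot as it stands.
- The arm moves only by the tool arm_command, never from a script. Its argument "rows" is a list of rows, each a list of 5 numbers: the opening, from 0 (shut) to 1 (fully open), then the shift along the tool's x, y, z in cm, then the turn about the tool's z in rad. A call has 1 to 10 rows; each row shifts and turns the commanded pose from where the row before left it, along the tool's axes as they then stand; what a row does not reach is not made up. A row lasts 1/10 s, in which the tool goes at most 50 mm and 8.59 degrees, less where a joint would pass 70% of its speed; a pose out of reach is approached as far as the arm can. A call is refused whole if a number of a shift passes 5 or a number of a turn 0.15, either way. A call with a gripper value outside its range is refused whole. The fingers move at their own pace and stop on an object; the grip force is fixed at half the most. Time passes only in rows, so rows that do not move let the fingers close. It gives the time, the measured TCP pose, the force, the opening and the grip force at its end, in the units of the state.
- get_state(): the state, without advancing time (a new reading comes with each control period).
- read_camera(name): name is "side" or "top"; returns the picture (384x512x3 uint8, red, green, blue); there is no depth.
- calibration(name): a dict with "fov_y" (degrees; the focal length in pixels is half the picture's height over the tangent of half this angle, whatever the lens; pixels are square), "cx", "cy" (the principal point, pixels), "extrinsics" (4x4, takes a point from camera to world coordinates). Camera axes: x right, y down, z forward; pixel columns grow to the right and rows downward; lengths in m; the calibration is good to about 2 mm. A picture is of the moment at which its call begins. calibration takes no time and is no camera call.
- ticket.finish_job(): hands the job in; it is judged then, once.
The state is a dict: "time": time; "joint_positions": joint angles; "dq": joint speeds; "tau": joint torques, N m; "position": TCP position; "tool_rot": TCP orientation; "force": force on the tool from outside, world axes, zero at the start; "wrist_torque": the same for the moment, N m; "grip_width": finger opening in m; "gripper_force": force on a finger pad.
Only numpy, scipy, OpenCV 4.12 (cv2) and the standard library are available. Lean on these libraries where they do the work, as an engineer would, in place of code of your own. Each camera call takes 0.05 s, during which the arm holds its last target. There are 200 camera calls.

## Working session

There is one attempt and no reset: what is moved stays moved. The work goes in short steps, Python scripts to look and compute and a tool call to move; the robot and the scene stay as the last step left them, time stands still between calls to the robot, and variables do not carry over. Pictures are saved under pics/ and viewed, at most 10 in all, crops included, and the job is handed in when it is done.

Besides the shell and the picture viewer there is one more tool, called as a command line: name --pt "numbers of a row" for each row, then --argument value for the rest. arm_command: Moves the arm, as the interface text tells. Its arguments: {"type":"object","properties":{"rows":{"type":"array"}},"required":["rows"]}

```bash
mkdir -p pics; python3 - <<'E'
from rig import *
import cv2,numpy as np
for n in("side","top"):
    cv2.imwrite(f"pics/{n}0.png",read_camera(n)[:,:,::-1]); c=calibration(n); print(n,c["fov_y"],c["cx"],c["cy"],{k:v for k,v in c.items() if k not in("fov_y","cx","cy","extrinsics")});print(np.round(c["extrinsics"],4))
s=get_state();print(s["time"],s["position"],np.round(s["tool_rot"],3))
E
```

```text
side 46.151286175455596 256.28048358909456 192.3353249795912 {}
[[ 0.9182 -0.2232  0.3273  0.236 ]
 [-0.3961 -0.5338  0.7471 -0.825 ]
 [ 0.008  -0.8157 -0.5785  0.7273]
 [ 0.      0.      0.      1.    ]]
top 43.66056570583324 258.8968105850325 195.37173707905822 {}
[[-0.062  -0.9763  0.2072  0.2868]
 [-0.9981  0.0613 -0.01    0.0149]
 [-0.0029 -0.2074 -0.9782  1.5609]
 [ 0.      0.      0.      1.    ]]
0.1 [ 0.14298704 -0.58222657  0.24754175] [[ 0.971  0.239 -0.   ]
 [ 0.239 -0.971  0.001]
 [ 0.    -0.001 -1.   ]]
```

View pics/side0.png

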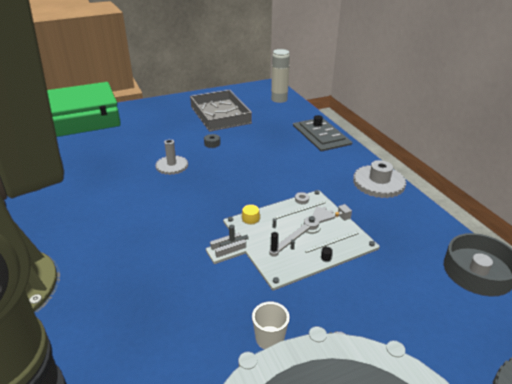

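View pics/top0.png

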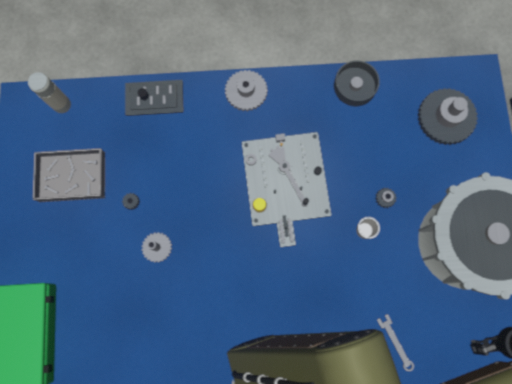

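The side view shows the handle top near (275,234) and the peg top near (232,227). In the top view the cover plate spans about (243..330, 133..224), with the handle near (305,201) and the lug near (286,233). I'll enlarge both for exact pixels.

```bash
cat > h.py <<'E'
from rig import *
import cv2,numpy as np
def ray(n,u,v):
    c=calibration(n);f=192/np.tan(np.radians(c["fov_y"]/2));E=np.array(c["extrinsics"])
    return E[:3,3],E[:3,:3]@np.array([(u-c["cx"])/f,(v-c["cy"])/f,1])
def plane(n,u,v,z):
    o,d=ray(n,u,v);return (o+d*(z-o[2])/d[2])[:2]
def tri(a,b):
    (o,d),(p,e)=ray("side",*a),ray("top",*b)
    s=np.linalg.lstsq(np.c_[d,-e],p-o,rcond=None)[0];return (o+d*s[0]+p+e*s[1])/2,np.linalg.norm(o+d*s[0]-p-e*s[1])
def proj(n,P):
    c=calibration(n);f=192/np.tan(np.radians(c["fov_y"]/2));E=np.array(c["extrinsics"])
    q=E[:3,:3].T@(np.array(P)-E[:3,3]);return f*q[:2]/q[2]+[c["cx"],c["cy"]]
E
python3 - <<'E'
from h import *
a=cv2.imread("pics/side0.png");b=cv2.imread("pics/top0.png")
A=cv2.resize(a[180:290,200:390],None,fx=4,fy=4,interpolation=cv2.INTER_CUBIC)
B=cv2.resize(b[125:250,235:340],None,fx=4.5,fy=4.5,interpolation=cv2.INTER_CUBIC)
cv2.imwrite("pics/sc.png",A);cv2.imwrite("pics/tc.png",B)
for n,im in(("side",a),("top",b)):
    x=im.astype(int);m=((x[:,:,2]>120)&(abs(x[:,:,2]-x[:,:,0])<60)).astype(np.uint8)
    cs,_=cv2.findContours(m,cv2.RETR_EXTERNAL,cv2.CHAIN_APPROX_NONE)
    for c in cs:
        if cv2.contourArea(c)>2500: print(n,cv2.boundingRect(c),cv2.approxPolyDP(c,4,True)[:,0].tolist())
E
```

```text
side (224, 301, 225, 83) [[224, 382], [265, 383], [293, 365], [339, 358], [371, 364], [407, 383], [448, 383], [406, 354], [397, 341], [384, 344], [327, 333], [318, 326], [283, 340], [289, 314], [273, 301], [260, 303], [252, 312], [256, 338], [264, 349], [242, 353], [239, 366]]
side (206, 191, 173, 98) [[378, 244], [370, 246], [366, 233], [338, 215], [351, 210], [346, 205], [338, 208], [313, 191], [257, 206], [260, 217], [253, 224], [245, 223], [241, 213], [230, 222], [225, 218], [235, 236], [248, 238], [206, 250], [214, 262], [245, 251], [275, 288]]
side (319, 107, 193, 141) [[319, 109], [381, 159], [356, 170], [355, 181], [362, 187], [389, 193], [402, 189], [407, 179], [473, 232], [511, 247], [329, 107]]
side (270, 0, 242, 224) [[272, 0], [274, 93], [285, 92], [288, 84], [307, 99], [333, 95], [511, 223], [511, 142], [501, 146], [497, 156], [490, 153], [493, 145], [491, 157], [484, 154], [488, 142], [480, 147], [462, 135], [473, 130], [466, 128], [472, 124], [468, 117], [484, 114], [483, 103], [493, 113], [489, 105], [504, 95], [499, 93], [506, 91], [507, 80], [511, 85], [511, 0]]
top (433, 173, 79, 126) [[484, 173], [451, 186], [433, 216], [438, 257], [466, 288], [508, 298], [511, 279], [473, 273], [458, 259], [449, 238], [451, 215], [464, 197], [484, 189], [511, 193], [511, 180]]
top (242, 133, 89, 114) [[316, 133], [242, 142], [252, 223], [276, 222], [281, 246], [295, 243], [294, 219], [330, 215]]
top (0, 0, 512, 98) [[0, 0], [0, 82], [27, 80], [35, 91], [47, 86], [48, 77], [496, 52], [506, 95], [511, 95], [511, 0]]
```

View pics/sc.png

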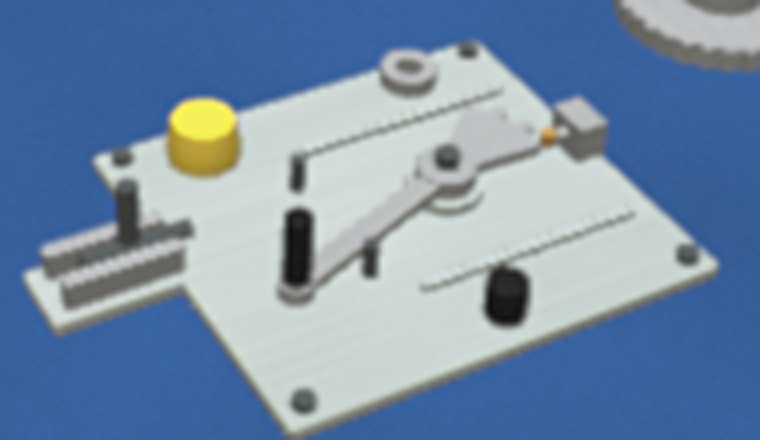

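View pics/tc.png

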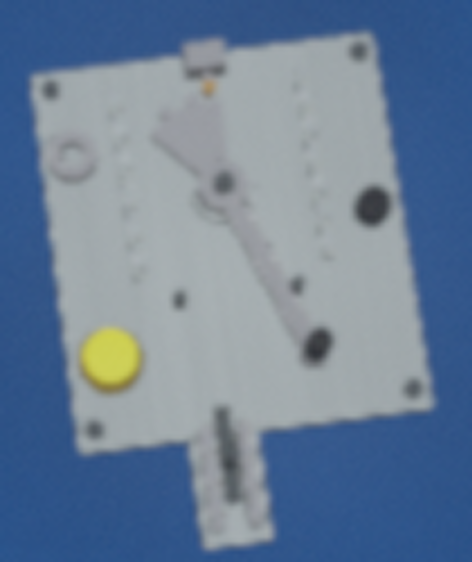

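The enlarged views show the handle top at crop (299,217) in the side view and about (318,341) in the top view. The peg top is at crop (126,185), and the pivot top is at side (447,155). The plate corners are clear.

```bash
python3 - <<'E'
from h import *
top=[(242,142),(316,133),(330,215),(252,223)]
P=np.array([plane("top",*p,.012) for p in top])
C=np.array([[.17,.13],[.17,-.13],[-.12,-.13],[-.12,.13]])
def fit(P,C):
    a=P-P.mean(0);b=C-C.mean(0);th=np.arctan2((b[:,0]*a[:,1]-b[:,1]*a[:,0]).sum(),(a*b).sum())
    R=np.array([[np.cos(th),-np.sin(th)],[np.sin(th),np.cos(th)]]);return th,P.mean(0)-R@C.mean(0),R
th,o,R=fit(P,C);print("cover top",th,o,P-(C@R.T+o))
S=lambda x,y:(200+x/4-.375,180+y/4-.375); T=lambda x,y:(235+x/4.5-.4,125+y/4.5-.4)
Q=np.array([plane("side",*S(*p),.012) for p in[(468,42),(718,265),(292,438),(95,160)]])
# corners order: far-left, far-right, near-right, near-left
t2,o2,R2=fit(Q,C);print("cover side",t2,o2,Q-(C@R2.T+o2))
piv=R@[.06,0]+o
h=plane("side",*S(299,217),.08);hp=tri(S(299,217),T(318,341));p=plane("side",*S(126,185),.075)
print("pivot",piv,"handle",h,hp,"peg",p)
for nm,x in(("handle",h),("handle_tri",hp[0][:2]),("peg",p)): print(nm,"cover frame",R.T@(x-o))
for z,n in((h,"s"),(hp[0][:2],"tri")):
    v=R.T@(z-piv);print(n,np.linalg.norm(v),"selector",.36-np.arctan2(-v[1],-v[0]))
for nm,(x,y) in dict(sungearpx=(386,197),cup=(369,228)).items(): print(nm,R.T@(plane("top",x,y,.05)-o))
E
```

```text
cover top 0.06129208456472242 [ 0.64522801 -0.09278484] [[-0.00419867 -0.00267432]
 [-0.00400137  0.00425993]
 [ 0.00136358  0.00075789]
 [ 0.00683647 -0.0023435 ]]
cover side 0.07910999736407426 [ 0.64267526 -0.09843864] [[-0.00281215 -0.00050937]
 [-0.00086195  0.00132343]
 [-0.00042696 -0.00061637]
 [ 0.00410106 -0.00019769]]
pivot [ 0.70511535 -0.08910962] handle [ 0.57644486 -0.14930648] (array([ 0.57704039, -0.14570837,  0.07660592]), np.float64(0.0022644126984131766)) peg [ 0.50060915 -0.08106178]
handle cover frame [-0.07211615 -0.05220228]
handle_tri cover frame [-0.07130135 -0.04864741]
peg cover frame [-0.14362922  0.02055949]
s 0.1420554674706023 selector -0.016296014549803506
tri 0.14002362213132855 selector 0.0051786074841124186
sungearpx [-0.08852025 -0.31071239]
cup [-0.18092771 -0.23935442]
```

arm_command --pt "0 0 0 0 0.083" --pt "0 0 0 0 0.083" --pt "0 3 -2.3 0 0" --pt "0 3 -2.3 0 0" --pt "0 3 -2.3 0 0" --pt "0 3 -2.3 0 0" --pt "0 3 -2.3 0 0" --pt "0 3 -2.3 0 0" --pt "0 3 -2.3 0 0" --pt "0 3 -2.3 0 0"

```text
time: 1.1
position: [0.3694, -0.3799, 0.248]
tool_rot: [[0.997, 0.075, -0.0], [0.075, -0.997, 0.0], [-0.0, -0.0, -1.0]]
force: [0.3, -0.5, 0.8]
grip_width: -0.0002
gripper_force: 0.0
```

arm_command --pt "0 3 -2.3 0 0" --pt "0 3 -2.3 0 0" --pt "0 3 -2.3 0 0" --pt "0 3 -2.3 0 0" --pt "0 3 -2.3 0 0" --pt "0 3 -2.3 0 0" --pt "0 3 -2.3 0 0" --pt "0 1.5 -0.4 3 0" --pt "0 0 0 3 0" --pt "0 0 0 0 0"

```text
time: 2.1
position: [0.5781, -0.1983, 0.1835]
tool_rot: [[0.997, 0.076, -0.008], [0.076, -0.997, 0.003], [-0.008, -0.003, -1.0]]
force: [-0.6, 0.3, 0.2]
grip_width: 0.0001
gripper_force: 0.0
```

```bash
python3 - <<'E'
from h import *
s=get_state();print(s["time"],s["position"],np.round(s["tool_rot"],3),s["grip_width"],s["force"])
R=s["tool_rot"];d=np.array([.5805,-.199,.062])-s["position"];print("tool shift cm",100*np.array(R).T@d)
a=read_camera("side")[:,:,::-1]
cv2.imwrite("pics/s1.png",cv2.resize(a[140:290,190:390],None,fx=4,fy=4,interpolation=cv2.INTER_CUBIC))
E
```

```text
2.1 [ 0.57805454 -0.19830535  0.18351132] [[ 0.997  0.076 -0.008]
 [ 0.076 -0.997  0.003]
 [-0.008 -0.003 -1.   ]] 0.0001150762301394455 [-0.61365134  0.26812262  0.17019275]
tool shift cm [ 0.33318164  0.12751446 12.14855384]
```

View pics/s1.png

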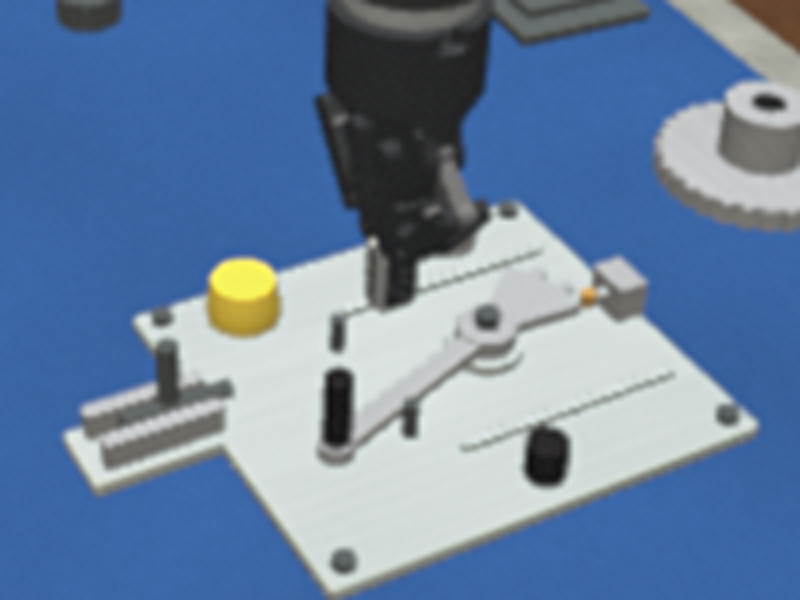

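The scene matches the estimate: handle at crop (338,410), fingers above and right of it, peg at (167,370). Descend beside the handle.

arm_command --pt "0 0.3 0.1 3 0" --pt "0 0 0 3 0" --pt "0 0 0 2.5 0" --pt "0 0 0 1.5 0" --pt "0 0 0 1 0" --pt "0 0 0 0.4 0" --pt "0 0 0 0 0" --pt "0 0 0 0 0"

```text
time: 2.95
position: [0.5846, -0.2011, 0.0756]
tool_rot: [[0.997, 0.074, 0.002], [0.074, -0.997, -0.001], [0.002, 0.001, -1.0]]
force: [0.1, 0.3, -0.1]
grip_width: -0.0002
gripper_force: 0.0
```

```bash
cat > path.py <<'E'
from h import *
s=get_state();P=np.array(s["position"]);Rt=np.array(s["tool_rot"]);print(s["time"],P,s["force"])
th=.075;R=np.array([[np.cos(th),-np.sin(th)],[np.sin(th),np.cos(th)]]);o=np.array([.644,-.0965])
print("TCP in cover",R.T@(P[:2]-o))
def sh(x,y,z=.069): return np.round(100*Rt.T@(np.r_[R@[x,y]+o,z]-P),2)
if __name__=="__main__":
    for j in np.arange(0,.73,.08):
        a=.36-j;hx,hy=.06-.14*np.cos(a),-.14*np.sin(a);print(round(j,2),hx.round(3),hy.round(3),"tcp shift",sh(hx,hy-.0235))
E
python3 path.py
```

```text
2.95 [ 0.58455742 -0.20107593  0.07559553] [ 0.14921269  0.26726786 -0.10900082]
TCP in cover [-0.06711132 -0.09982793]
0.0 -0.071 -0.049 tcp shift [-0.39 -2.7   0.66]
0.08 -0.075 -0.039 tcp shift [-0.75 -3.76  0.66]
0.16 -0.077 -0.028 tcp shift [-1.01 -4.85  0.65]
0.24 -0.079 -0.017 tcp shift [-1.19 -5.96  0.65]
0.32 -0.08 -0.006 tcp shift [-1.28 -7.07  0.65]
0.4 -0.08 0.006 tcp shift [-1.28 -8.19  0.65]
0.48 -0.079 0.017 tcp shift [-1.19 -9.31  0.65]
0.56 -0.077 0.028 tcp shift [ -1.02 -10.41   0.65]
0.64 -0.075 0.039 tcp shift [ -0.75 -11.5    0.65]
0.72 -0.071 0.049 tcp shift [ -0.4  -12.56   0.65]
```

arm_command --pt "0 -0.2 -0.8 0.3 0" --pt "0 -0.2 -0.8 0.2 0" --pt "0 -0.1 -0.7 0 0" --pt "0 -0.2 -0.6 0 0" --pt "0 -0.15 -0.6 0 0" --pt "0 -0.1 -0.6 0 0" --pt "0 -0.1 -0.6 0 0" --pt "0 -0.1 -0.6 0 0" --pt "0 -0.05 -0.6 0 0" --pt "0 0 -0.6 0 0"

```text
time: 3.95
position: [0.5661, -0.1374, 0.0692]
tool_rot: [[0.997, 0.074, -0.001], [0.074, -0.997, -0.002], [-0.001, 0.002, -1.0]]
force: [-1.4, -1.1, 0.2]
grip_width: 0.0
gripper_force: 0.8
```

arm_command --pt "0 0 -0.6 0 0" --pt "0 0 -0.6 0 0" --pt "0 0 -0.6 0 0" --pt "0 0.05 -0.6 0 0" --pt "0 0.05 -0.6 0 0" --pt "0 0.1 -0.5 0 0" --pt "0 0 0 0 0"

```text
time: 4.65
position: [0.5664, -0.1008, 0.0693]
tool_rot: [[0.997, 0.075, 0.0], [0.075, -0.997, 0.001], [0.0, -0.001, -1.0]]
force: [0.4, -0.1, 0.2]
grip_width: 0.0001
gripper_force: 0.0
```

```bash
python3 path.py; python3 - <<'E'
from h import *
a=read_camera("side")[:,:,::-1]
cv2.imwrite("pics/s2.png",cv2.resize(a[140:290,190:390],None,fx=4,fy=4,interpolation=cv2.INTER_CUBIC))
E
```

```text
4.65 [ 0.56638262 -0.10084262  0.06929109] [ 0.3859144  -0.08791865  0.22599475]
TCP in cover [-0.07772458  0.00148544]
0.0 -0.071 -0.049 tcp shift [0.67 7.43 0.02]
0.08 -0.075 -0.039 tcp shift [0.32 6.37 0.02]
0.16 -0.077 -0.028 tcp shift [0.05 5.28 0.02]
0.24 -0.079 -0.017 tcp shift [-0.13  4.17  0.03]
0.32 -0.08 -0.006 tcp shift [-0.22  3.06  0.03]
0.4 -0.08 0.006 tcp shift [-0.22  1.94  0.03]
0.48 -0.079 0.017 tcp shift [-0.13  0.82  0.03]
0.56 -0.077 0.028 tcp shift [ 0.05 -0.28  0.03]
0.64 -0.075 0.039 tcp shift [ 0.32 -1.37  0.03]
0.72 -0.071 0.049 tcp shift [ 0.67 -2.43  0.03]
```

View pics/s2.png

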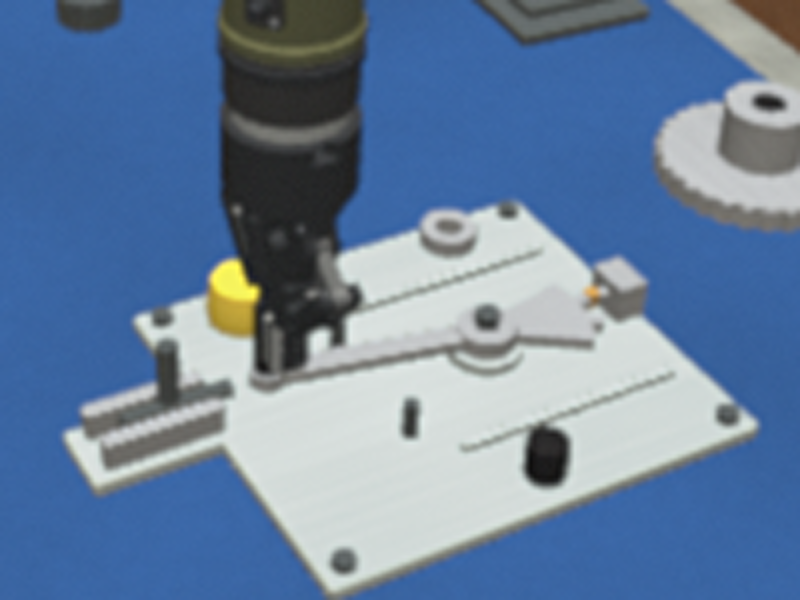

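The arm has turned past the middle (arm end at crop (268,378)) and the fingers are still behind the handle. Now I'll push gently on to the stop.

arm_command --pt "0 0.1 -0.5 0 0" --pt "0 0.1 -0.5 0 0" --pt "0 0.1 -0.4 0 0" --pt "0 0.1 -0.3 0 0" --pt "0 0.1 -0.3 0 0" --pt "0 0.1 -0.2 0 0" --pt "0 0 0 0 0" --pt "0 0 0 0 0"

```text
time: 5.5
position: [0.5709, -0.0792, 0.0693]
tool_rot: [[0.997, 0.075, 0.0], [0.075, -0.997, 0.0], [0.0, -0.0, -1.0]]
force: [0.8, -0.9, -0.4]
grip_width: -0.0003
gripper_force: 0.0
```

arm_command --pt "0 0.05 -0.2 0 0" --pt "0 0 0 0 0"

```text
time: 5.7
position: [0.5711, -0.0772, 0.0693]
tool_rot: [[0.997, 0.075, 0.0], [0.075, -0.997, -0.0], [0.0, 0.0, -1.0]]
force: [0.3, -0.3, -0.7]
grip_width: 0.0002
gripper_force: 0.2
```

Not at the stop yet, so I'll continue in 2 mm steps until the force rises.

arm_command --pt "0 0.05 -0.15 0 0" --pt "0 0.05 -0.15 0 0" --pt "0 0 0 0 0"

```text
time: 6.0
position: [0.5718, -0.0743, 0.0693]
tool_rot: [[0.997, 0.075, -0.0], [0.075, -0.997, -0.0], [-0.0, 0.0, -1.0]]
force: [-0.1, -2.2, 0.5]
grip_width: -0.0002
gripper_force: 0.7
```

arm_command --pt "0 0.05 -0.15 0 0" --pt "0 0 0 0 0"

```text
time: 6.2
position: [0.5718, -0.074, 0.0693]
tool_rot: [[0.997, 0.074, -0.001], [0.074, -0.997, -0.003], [-0.001, 0.003, -1.0]]
force: [-1.0, -5.8, 0.3]
grip_width: -0.0001
gripper_force: 3.0
```

```bash
python3 path.py|tail -1; python3 - <<'E'
from h import *
a=read_camera("side")[:,:,::-1]
cv2.imwrite("pics/s3.png",cv2.resize(a[180:270,200:360],None,fx=5,fy=5,interpolation=cv2.INTER_CUBIC))
E
```

```text
0.72 -0.071 0.049 tcp shift [-0.07  0.2   0.03]
```

View pics/s3.png

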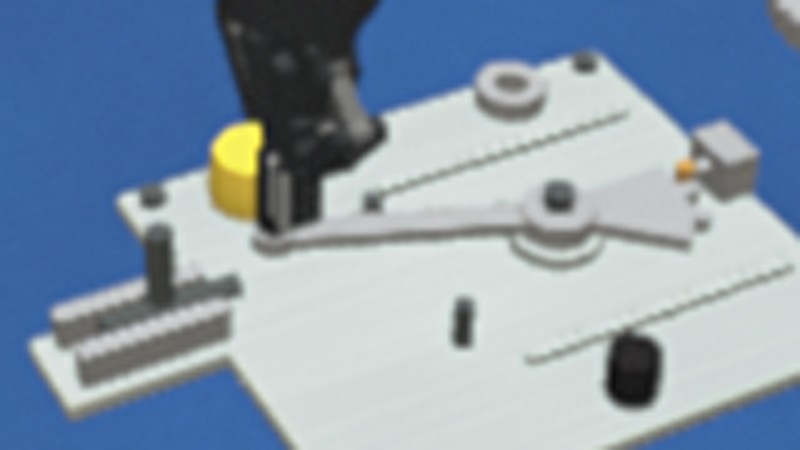

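The arm now lies against the left stop pin and the force is building up. I'll press slightly more, back off, lift and take a look at the peg.

arm_command --pt "0 0 -0.1 0 0" --pt "0 0 0 0 0" --pt "0 0 1 0 0" --pt "0 0 2 0 0" --pt "0 0 1 -1 0" --pt "0 0 0 -2.5 0" --pt "0 -1 0 -2 0" --pt "0 -3 0 0 0" --pt "0 -3 0 0 0" --pt "0 -3 0 0 0"

```text
time: 7.25
position: [0.4748, -0.119, 0.1252]
tool_rot: [[0.997, 0.075, 0.001], [0.075, -0.997, 0.001], [0.001, -0.001, -1.0]]
force: [0.3, -0.4, 0.1]
grip_width: 0.0004
gripper_force: 0.0
```

arm_command --pt "0 -1 -0.5 0 0" --pt "0 0 -0.5 0 0" --pt "0 0 0 0 0" --pt "0 0 0 0 0"

```text
time: 7.65
position: [0.4664, -0.1097, 0.1247]
tool_rot: [[0.997, 0.076, 0.002], [0.076, -0.997, -0.0], [0.002, 0.0, -1.0]]
force: [0.4, -0.3, 0.9]
grip_width: -0.0001
gripper_force: 0.0
```

```bash
python3 - <<'E'
from path import *
print("shift",sh(-.184,.023,.07))
a=read_camera("side")[:,:,::-1]
S=lambda x,y:(200+x/5-.4,180+y/5-.4)
p=plane("side",*S(157,230),.075);print("peg cover",R.T@(p-o))
cv2.imwrite("pics/s4.png",cv2.resize(a[180:270,200:360],None,fx=5,fy=5,interpolation=cv2.INTER_CUBIC))
E
```

```text
7.65 [ 0.46635334 -0.10967396  0.12473826] [ 0.36871869 -0.26616912  0.92136792]
TCP in cover [-1.78134381e-01  1.74086925e-04]
shift [-0.59 -2.28  5.47]
peg cover [-0.14167046  0.02715117]
```

View pics/s4.png

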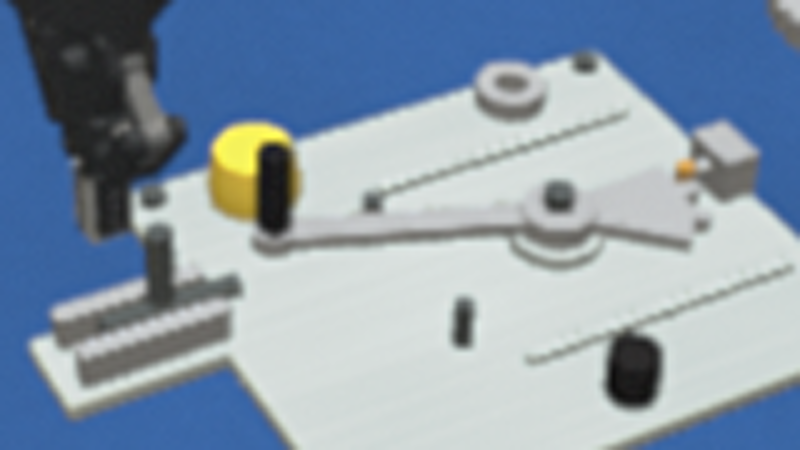

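The lever stayed at its last stop, with the handle top at crop (273,152). The peg top is at (157,230), and the fingers are over the robot side of it. Next I'll line up and lower.

arm_command --pt "0 -0.4 -1.3 0 0" --pt "0 -0.3 -1.3 0 0" --pt "0 0 0 1.5 0" --pt "0 0 0 2 0" --pt "0 0 0 1.2 0" --pt "0 0 0 0.7 0" --pt "0 0 0 0 0" --pt "0 0 0 0 0"

```text
time: 8.5
position: [0.4559, -0.0843, 0.0706]
tool_rot: [[0.997, 0.075, 0.0], [0.075, -0.997, 0.0], [0.0, -0.0, -1.0]]
force: [0.7, -0.4, 0.4]
grip_width: -0.0001
gripper_force: 0.0
```

```bash
python3 - <<'E'
from path import *
print("contact",sh(-.142-.018,.026,.07),"home",sh(-.142-.018+.05,.026,.07))
E
```

```text
8.5 [ 0.45591355 -0.08432855  0.07057935] [ 0.73175601 -0.43362669  0.39611321]
TCP in cover [-0.1866457  0.0262305]
contact [2.66 0.02 0.06] home [7.66 0.02 0.06]
```

arm_command --pt "0 1 0 0 0" --pt "0 0.8 0 0 0" --pt "0 0.6 0 0 0" --pt "0 0.5 0 0 0" --pt "0 0.5 0 0 0" --pt "0 0.5 0 0 0" --pt "0 0.5 0 0 0" --pt "0 0.5 0 0 0" --pt "0 0.5 0 0 0" --pt "0 0.4 0 0 0"

```text
time: 9.5
position: [0.5139, -0.0802, 0.0702]
tool_rot: [[0.997, 0.075, -0.0], [0.075, -0.997, -0.0], [-0.0, 0.0, -1.0]]
force: [-1.9, -1.8, 0.4]
grip_width: 0.0002
gripper_force: 1.1
```

arm_command --pt "0 0.4 0 0 0" --pt "0 0.3 0 0 0" --pt "0 0.2 0 0 0" --pt "0 0 0 0 0"

```text
time: 9.9
position: [0.5229, -0.0793, 0.0703]
tool_rot: [[0.997, 0.075, 0.0], [0.075, -0.997, 0.0], [0.0, -0.0, -1.0]]
force: [-1.7, -1.4, -0.3]
grip_width: -0.0
gripper_force: 0.4
```

arm_command --pt "0 0.2 0 0 0" --pt "0 0.2 0 0 0" --pt "0 0 0 0 0"

```text
time: 10.2
position: [0.5255, -0.079, 0.0702]
tool_rot: [[0.997, 0.075, -0.002], [0.075, -0.997, 0.0], [-0.002, -0.0, -1.0]]
force: [-4.5, -0.5, 4.4]
grip_width: -0.0002
gripper_force: 2.6
```

arm_command --pt "0 0.2 0 0 0" --pt "0 0 0 0 0"

```text
time: 10.4
position: [0.5257, -0.079, 0.07]
tool_rot: [[0.997, 0.075, -0.005], [0.075, -0.997, -0.0], [-0.005, -0.0, -1.0]]
force: [-9.4, -1.5, 7.8]
grip_width: 0.0
gripper_force: 5.1
```

```bash
python3 - <<'E'
from path import *
a=read_camera("side")[:,:,::-1]
cv2.imwrite("pics/s5.png",cv2.resize(a[180:270,200:360],None,fx=5,fy=5,interpolation=cv2.INTER_CUBIC))
E
```

```text
10.4 [ 0.52569605 -0.07898943  0.06997964] [-9.41542993 -1.54697995  7.82827204]
TCP in cover [-0.11665932  0.02632582]
```

View pics/s5.png

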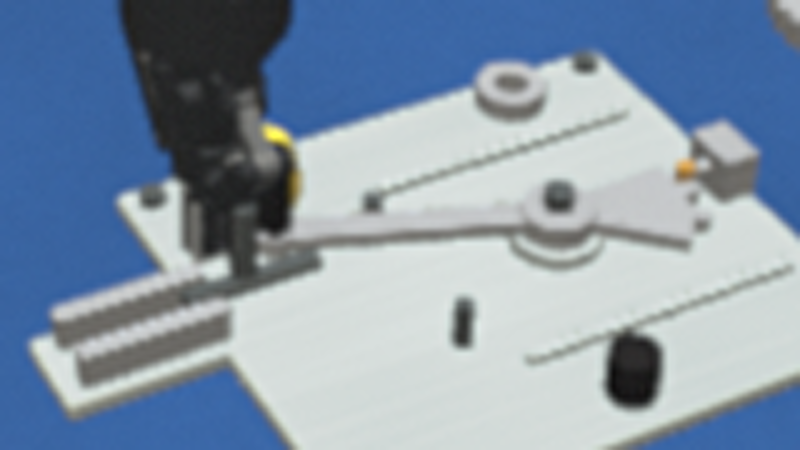

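The rod tip has moved from crop (240,285) to (320,262), on the near side of the arm, and the peg is against the fingers. I'll press a little harder to confirm the end stop and measure the travel.

arm_command --pt "0 0.2 0 0 0" --pt "0 0.1 0 0 0" --pt "0 0 0 0 0"

```text
time: 10.75
position: [0.5259, -0.0789, 0.0695]
tool_rot: [[0.997, 0.074, -0.01], [0.074, -0.997, -0.001], [-0.01, 0.0, -1.0]]
force: [-16.3, -2.6, 12.8]
grip_width: 0.0003
gripper_force: 8.7
```

```bash
python3 - <<'E'
from path import *
S=lambda x,y:(200+x/5-.4,180+y/5-.4)
f=lambda x,y,z:R.T@(plane("side",*S(x,y),z)-o)
print("tip",f(240,285,.026),f(320,262,.026),"pegtop",f(157,230,.075),f(243,206,.075))
E
```

```text
10.75 [ 0.52594047 -0.07888468  0.06953442] [-16.31223092  -2.6022919   12.79889179]
TCP in cover [-0.11640773  0.02641197]
tip [-0.09996757  0.02673747] [-0.05836306  0.02422171] pegtop [-0.14167046  0.02715117] [-0.09921256  0.02483067]
```

It is hard against its stop after about 42 mm of travel, which fits a start near 8 mm. Back off and lift clear, then take a final look.

arm_command --pt "0 -1 0 0 0" --pt "0 -2 0 0 0" --pt "0 -2 0 0 0" --pt "0 0 0 -2.5 0" --pt "0 0 0 -4 0" --pt "0 -1 0 -4 0" --pt "0 0 2 0 0" --pt "0 0 4 0 0" --pt "0 0 4 0 0" --pt "0 0 0 0 0"

```text
time: 11.75
position: [0.4808, -0.1867, 0.1761]
tool_rot: [[0.997, 0.071, 0.004], [0.071, -0.997, -0.002], [0.003, 0.002, -1.0]]
force: [0.1, 0.7, -1.0]
grip_width: 0.0002
gripper_force: 0.0
```

```bash
python3 - <<'E'
from path import *
a=read_camera("side")[:,:,::-1]
cv2.imwrite("pics/s6.png",cv2.resize(a[180:270,200:360],None,fx=5,fy=5,interpolation=cv2.INTER_CUBIC))
E
```

```text
11.75 [ 0.48075162 -0.18673446  0.17607436] [ 0.10026106  0.69131309 -0.95030621]
TCP in cover [-0.1695507  -0.07774864]
```

View pics/s6.png

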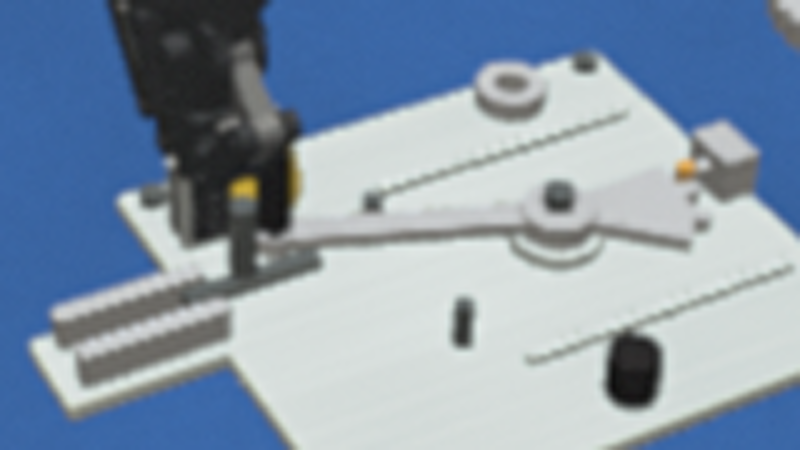

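The bolt is home, with the peg at crop (243,235) and the rod tip at (318,262) behind the arm. The arm is still at the left stop pin, and the robot is clear of everything.

```bash
python3 -c "
from rig import ticket
print(ticket.finish_job())"
```

```text
the job is handed in; nothing more can be done
None
```

The job is handed in at about 12 s: the selector lever is at its last stop and the locking bolt was pushed to a hard stop behind the arm, about 42 mm of measured travel. I used closed fingers only and saw no loose parts disturbed.

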